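# Set the length stop of the saw board from a sample

### The arm

A 7-joint arm with a two-finger parallel gripper is mounted at the origin on the work surface. World frame = base frame: x ahead of the robot, y to its left, z up, the work surface at z = 0. Lengths are in m, angles in rad, forces in N, time in s.
With the tool pointing down it reaches from about 0.425 to 0.925 m from the base axis. Payload 6.8 kg.
Tool frame: the origin (TCP) lies midway between the tips of the shut fingers; the grasp point (between the pads) lies 19 mm behind it; z points along the fingers, y is the line along which they close (so a half turn about z gives the same grasp; the last joint's range is limited). The gripper opens to 85 mm and grips with 20 to 120 N. Pads are 22 mm wide; open, the fingers measure 114 mm over their backs; the gripper's body (76 mm by 85 mm) begins 54 mm behind the grasp point. The pads swing forward as they close: fully open they stand 13 mm farther back than shut.
Start: joints at [1.037, 0.477, 0.022, 1.555, -0.011, 1.109, -0.083], TCP at [0.279, -0.615, 0.231] pointing down, gripper open.
Joint ranges: [-2.96, 2.96], [-0.34, 2.1], [-1.41, 1.46], [0.24, 2.44], [-1.37, 4.51], [0.17, 1.92], [-2.96, 2.96]. Speed limits (rad/s): [2.39, 2.39, 3.14, 3.14, 3.14, 3.14, 3.14].

### API

Orientations are given as a unit quaternion [w, x, y, z].
In Python, from station import bot gives the robot as it stands.
- The arm moves only by the tool jog_arm, never from a script. Its argument "rows" is a list of rows, each an object of numbers: "fingers": the finger opening in mm, from 0 to 85.4; "x", "y", "z": the shift along the tool's x, y, z in mm; "ax", "ay", "az": the turn, a rotation vector about the tool's x, y, z in degrees. A call has exactly 8 rows; each row shifts and turns the commanded pose from where the row before left it, along the tool's axes as they then stand; what a row does not reach is not made up. A row lasts 1/10 s, in which the tool goes at most 50 mm and 8.59 degrees, less where a joint would pass 70% of its speed; a pose out of reach is approached as far as the arm can. A call with a gripper value outside its range is refused whole. The fingers move at their own pace and stop on an object; "force" is the grip in N (left out, the last holds). Time passes only in rows, so rows that do not move let the fingers close, or fill a call up. It gives the time, the measured TCP pose, the force, the opening and the grip force at its end, in the units of the state.
- bot.get_obs(): the state, without advancing time (a new reading comes with each control period).
- bot.read_camera(name): name is "scene" or "top" or "wrist"; returns a dict with "pixels" (420x560x3 uint8, red, green, blue), "vertical_fov" (degrees; the focal length in pixels is half the picture's height over the tangent of half this angle, whatever the lens; pixels are square), "cx", "cy" (the principal point, pixels), "world_from_camera" (4x4, takes a point from camera to world coordinates). Camera axes: x right, y down, z forward; pixel columns grow to the right and rows downward; lengths in m; the calibration is good to about 2 mm. A picture is of the moment at which its call begins. There is no depth.
- bot.hand_in(): hands the job in; it is judged then, once.
The state is a dict: "t": time; "q": joint angles; "joint_vel": joint speeds; "joint_torque": joint torques, N m; "eef_pos": TCP position; "tool_rot": TCP orientation; "contact_force": force on the tool from outside, world axes, zero at the start; "torque": the same for the moment, N m; "gripper_width": opening from 0.0 (shut) to 1.0 (fully open); "grasp_force": force on a finger pad.
Only numpy, scipy, OpenCV 4.12 (cv2) and the standard library are available. Lean on these libraries where they do the work, as an engineer would, in place of code of your own. Each camera call takes 0.05 s, during which the arm holds its last target. There are 200 camera calls.

### The job

Set the length stop on the saw board to the sample stick: loosen the T-knob that clamps the sliding stop, slide the stop along the fence until it has pushed the sample snugly up against the blade of the parked saw, lightly enough not to strain the blade, then tighten the knob until it comes up hard so that the stop cannot creep. The sample must stay flat on the board and along the fence, with no gap at either end, and the offcut, the pencil and the tape measure are to be left where they are.

Things in the scene. Friction and masses are not known exactly. Their poses are not given: they have to be found in the camera images.
- jig: Saw board screwed to the bench: plywood base 200 (x) x 600 (y) x 18 mm, a fence along its far side. Origin: centre of its underside; x points from the worker's edge to the fence, y along the fence from the stop to the saw, z up. Fence front face at x = +45 mm, base top at z = 18 mm.
- fence: Hardwood fence 30 mm thick (x = 45 to 75 mm of the board), 34 mm high above the base, with an aluminium rail 36 mm wide and 8 mm thick on top; the rail's top is 60 mm above the bench. A saw slot at y = +130 mm. Origin and axes as the board's.
- saw: Back saw parked in the slot, fixed: upright steel blade 250 mm long, 2 mm thick, across the board; brass spine on top, 84 mm above the bench; wooden handle towards the worker, to x = -250 mm of the board. Origin: foot of the blade face that looks to the stop (-y), at the fence's front face; axes as the board's.
- stop: Sliding length stop, aluminium: saddle 50 (x) x 56 (y) x 18 mm on the rail, top 78 mm above the bench, with a paddle 38 mm wide (x), 8 mm thick, hanging in front of the fence at its saw-side end. Origin: on the rail's top, on the knob's axis; axes as the board's. It only slides along the fence (y); free, it drags with about 2 N.
- stop_face (a point): Centre of the paddle's flat face that looks to the saw (+y) and meets the sample; at x -36, y +28, z -30 mm from the stop's origin.
- knob: Dark steel T-knob of the clamp screw on top of the stop: a level bar 52 mm long (its x axis), 14 mm thick (y), 22 mm high, turning about a vertical axis through the stop's origin. Origin: centre of the bar, 108 mm above the bench; under the bar 19 mm of free height to the saddle, with a 20 mm collar in it. Clockwise from above tightens.
- screw: The clamp screw under the knob, right-hand thread. It starts clamped: it lets go after 1.4 to 2.1 rad anticlockwise, then turns almost freely (0.02 N m) for over 4 rad. Tightening: from the bite the clamping grows for about 2.1 rad, with 0.1 to 0.3 N m to be felt, then the knob comes up hard: a sharp rise past 0.5 N m. That is firm. It stays where it is left.
- sample: Sample stick of oak, 45 (x) x 120 (y, its length) x 30 mm high, loose, 0.07 to 0.14 kg, on the base along the fence between stop and saw, up to 20 mm short of the blade. Origin: centre of its underside; axes as the board's.
- offcut: Offcut of the same stock, 45 x 70 x 30 mm, on the base beyond the saw. Origin: centre of its underside. Leave alone.
- pencil: Flat carpenter's pencil, 140 (x) x 13 x 7 mm, on the base in front of the fence, roughly along it, clear of the sample and the stop. Origin: centre of its underside. Leave alone.
- tape: Tape measure, 40 x 75 x 65 mm high, on the bench. Origin: centre of its underside. Leave alone.
Not all that is in view belongs to the job. What is shaped like the sample but blue is not meant.

How it is judged:
On the way, in this order (a step that is already met when the one before it is completed fails the run):
1. the stop is freed: the clamp screw presses on the rail with less than 5 N (contact force between knob and fence below 5 N), for 0.2 s.
2. the stop has been slid up: its face, the sample and the saw blade are together, within 2 mm (y of stop_face in the frame of saw between -0.122 and -0.118 m and y of sample in the frame of saw between -0.062 and -0.058 m), for 0.2 s.
At the end, for the whole second after the job is handed in: Stop face 118 to 122 mm from the saw blade, the 120 mm sample between them (its middle 58 to 62 mm from the blade), flat on the base (within 3 mm) and along the fence (within 4 mm, 0.04 rad), the clamp screw pressing on the rail with over 80 N, all at rest (all of step 2 and x of sample in the frame of jig between 0.0185 and 0.0245 m and z of sample in the frame of jig between 0.015 and 0.021 m and angle between the y axis of sample and the y axis of jig, either way round below 0.04 rad and contact force between knob and fence above 80 N and linear speed of stop below 0.01 m/s and linear speed of sample below 0.02 m/s); the robot touches nothing.
It fails at once if the sample is forced against the saw blade with more than 40 N (contact force between saw and sample above 40 N).
It fails at once if the offcut, the pencil or the tape measure is shifted by more than 30 mm (distance of any of offcut, pencil, tape from where it was at the start of the episode above 0.03 m).
It also fails if it takes over 61 s, if anything falls off the work surface, if the arm or the gripper's body presses on something with over 40 N, if the wrist force passes 120 N, or if a joint passes its speed limit or range.

## Working session

There is one attempt and no reset: what is moved stays moved. The work goes in short steps, Python scripts to look and compute and a tool call to move; the robot and the scene stay as the last step left them, time stands still between calls to the robot, and variables do not carry over. Pictures are saved under pics/ and viewed, at most 10 in all, crops included, and the job is handed in when it is done.

Besides the shell and the picture viewer there is one more tool, called by a JSON object that holds its "name" and its "arguments", one argument or row to a line. jog_arm: Moves the arm, as the interface text tells. Its arguments: {"type":"object","properties":{"rows":{"type":"array","items":{"type":"object","properties":{"fingers":{"type":"number"},"x":{"type":"number"},"y":{"type":"number"},"z":{"type":"number"},"ax":{"type":"number"},"ay":{"type":"number"},"az":{"type":"number"}}}},"force":{"type":"number"}},"required":["rows"]}

```bash
ls; mkdir -p pics; python3 - <<'E'
from station import bot
import cv2
o=bot.get_obs(); print({k:o[k] for k in('t','eef_pos','tool_rot','contact_force','gripper_width')})
for n in('top','scene'):
    c=bot.read_camera(n); cv2.imwrite(f'pics/{n}0.png',c['pixels'][:,:,::-1]); print(n,c['vertical_fov'],c['cx'],c['cy'],c['world_from_camera'])
E
```

```text
pics
{'t': 0.0, 'eef_pos': array([ 0.27854161, -0.61418553,  0.23030158]), 'tool_rot': array([-8.96802202e-04,  9.77418149e-01,  2.11312285e-01, -2.75849248e-04]), 'contact_force': array([-0.66751148, -0.47759672,  0.50374073]), 'gripper_width': 0.9995690987170781}
top 46.12887590745829 279.33154219871875 211.38560436763245 [[-0.00699905 -0.99506332  0.09899497  0.32022165]
 [-0.99988084  0.00832619  0.01299934 -0.05352856]
 [-0.01375942 -0.09889219 -0.99500302  1.33727637]
 [ 0.          0.          0.          1.        ]]
scene 43.96917023146805 283.3215356818847 204.2357348255457 [[-0.47660298  0.61469176 -0.62849315  1.13111989]
 [ 0.87903282  0.34320427 -0.33092617  0.3189311 ]
 [ 0.01228394 -0.71018651 -0.70390641  0.89763121]
 [ 0.          0.          0.          1.        ]]
```

View pics/top0.png

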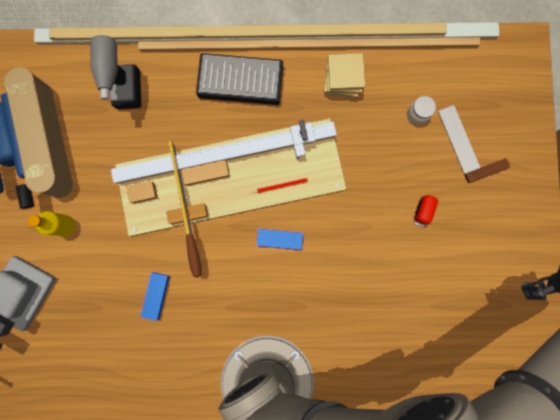

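View pics/scene0.png

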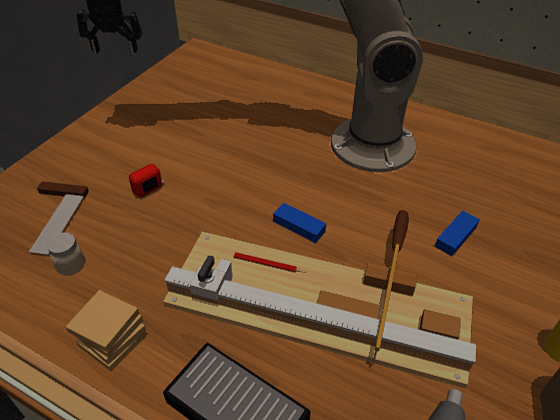

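The top view shows the board at px (112–345, 122–235), the stop and knob near (303,137) and the saw at (170–195, 140–275). Three sticks are sample-like:
- (205,172) lies along the fence between stop and saw, so it fits the sample.
- (141,191) lies beyond the saw and is the offcut.
- (187,214) lies away from the fence, under the saw, and is a distractor. The blue ones are not meant.

I'll confirm this in an enlarged crop.

```bash
python3 - <<'E'
import cv2
im=cv2.imread('pics/top0.png')
cv2.imwrite('pics/crop1.png',cv2.resize(im[110:240,105:355],None,fx=3.2,fy=3.2,interpolation=cv2.INTER_CUBIC))
cv2.imwrite('pics/crop2.png',cv2.resize(im[112:172,280:350],None,fx=10,fy=10,interpolation=cv2.INTER_CUBIC))
E
```

```text
(no output)
```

View pics/crop1.png

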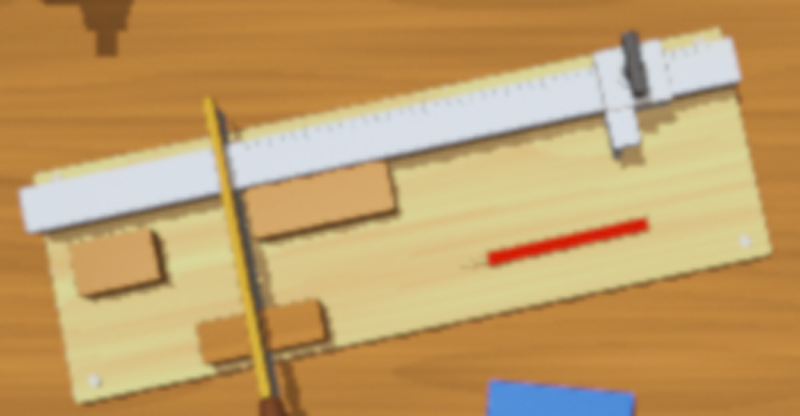

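View pics/crop2.png

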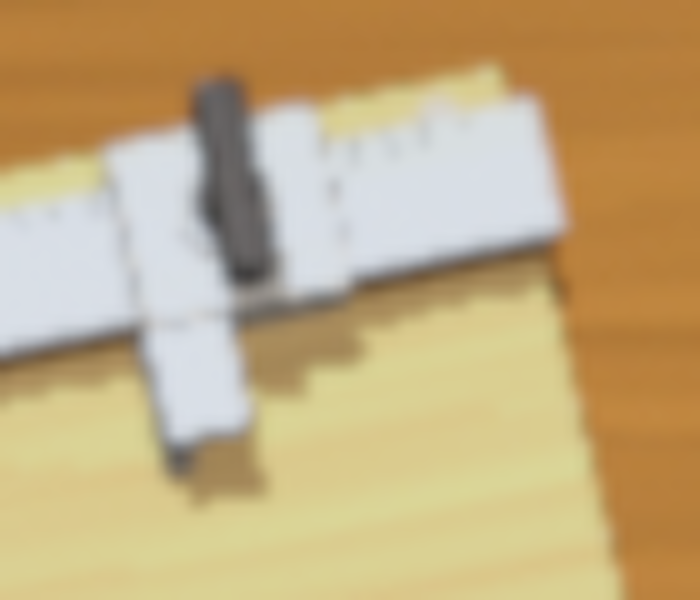

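The crop confirms it. The sample lies at the fence with its left end about 10 mm short of the blade, the third stick sits clear under the saw, and the knob's bar runs across the fence.

```bash
cat > h.py <<'E'
import numpy as np, cv2
from scipy.spatial.transform import Rotation as R
def ray(c,u,v,z):
    f=210/np.tan(np.radians(c['vertical_fov'])/2); T=np.array(c['world_from_camera'])
    d=T[:3,:3]@[(u-c['cx'])/f,(v-c['cy'])/f,1]; return T[:3,3]+d*(z-T[2,3])/d[2]
def proj(c,P):
    f=210/np.tan(np.radians(c['vertical_fov'])/2); T=np.array(c['world_from_camera'])
    p=T[:3,:3].T@(np.array(P)-T[:3,3]); return [f*p[0]/p[2]+c['cx'],f*p[1]/p[2]+c['cy']]
E
python3 - <<'E'
from h import *
from station import bot
from scipy.optimize import least_squares
c=bot.read_camera('top')
a=lambda u,v:(u/3.2+105,v/3.2+110)
pts=[(a(20,190),.078,.3,.06),(a(28,233),.042,.3,.06),(a(733,38),.078,-.3,.06),(a(741,80),.042,-.3,.06),(a(78,404),-.1,.3,.018),(a(771,255),-.1,-.3,.018)]
W=np.array([ray(c,*p[0],p[3])[:2] for p in pts]); L=np.array([p[1:3] for p in pts])
rot=lambda t:np.array([[np.cos(t),-np.sin(t)],[np.sin(t),np.cos(t)]])
s=least_squares(lambda s:((L@rot(s[2]).T+s[:2])-W).ravel(),[.55,0,.2])
print('jig',s.x,'res mm',(s.fun*1000).round(1))
J=lambda p:rot(s.x[2]).T@(p[:2]-s.x[:2])
k=lambda u,v:(u/10+280,v/10+112)
for n,p,z in [('knobfar',k(217,80),.119),('knobnear',k(251,268),.119),('sadTL',k(105,145),.078),('sadTR',k(315,103),.078),('sadBR',k(350,295),.078),('sadBL',k(140,325),.078),
 ('padTipL',k(170,440),.078),('spine',a(210,100),.084),('spine2',a(264,395),.084),
 ('sampTR',a(388,160),.048),('sampBR',a(396,207),.048),('sampBL',a(260,237),.048)]:
    w=ray(c,*p,z); print(n,w.round(4),'jig',J(w).round(4))
E
```

```text
jig [0.54648377 0.09565149 0.20437436] res mm [-0.4 -0.5  0.3 -0.2 -0.4  1.1 -0.1 -0.3 -0.1  2.1  0.7 -2.2]
knobfar [ 0.6731 -0.0958  0.119 ] jig [ 0.0851 -0.2131]
knobnear [ 0.6245 -0.1038  0.119 ] jig [ 0.0359 -0.2111]
sadTL [ 0.6679 -0.0678  0.078 ] jig [ 0.0857 -0.1847]
sadTR [ 0.6785 -0.1227  0.078 ] jig [ 0.085  -0.2406]
sadBR [ 0.6273 -0.1311  0.078 ] jig [ 0.0332 -0.2384]
sadBL [ 0.62   -0.0764  0.078 ] jig [ 0.037  -0.1834]
padTipL [ 0.5895 -0.0839  0.078 ] jig [ 0.0057 -0.1846]
spine [0.6304 0.2441 0.084 ] jig [0.1123 0.1283]
spine2 [0.3904 0.1973 0.084 ] jig [-0.1322  0.1313]
sampTR [0.587  0.1035 0.048 ] jig [ 0.0412 -0.0005]
sampBR [0.5474 0.0967 0.048 ] jig [0.0011 0.0009]
sampBL [0.5233 0.2094 0.048 ] jig [0.0004 0.1161]
```

{"name": "jog_arm", "arguments": {
  "rows": [
    {"x":34,"y":-20},
    {"x":34,"y":-20},
    {"x":34,"y":-20},
    {"x":34,"y":-20},
    {"x":34,"y":-20},
    {"x":34,"y":-20},
    {"x":34,"y":-20},
    {"x":34,"y":-20}
  ],
  "force": 100
}}

```text
invalid input
```

{"name": "jog_arm", "arguments": {
  "rows": [
    {"x":34,"y":-20},
    {"x":34,"y":-20},
    {"x":34,"y":-20},
    {"x":34,"y":-20},
    {"x":34,"y":-20},
    {"x":34,"y":-20},
    {"x":40,"y":-16},
    {"az":7.3}
  ]
}}

```text
invalid input
```

{"name": "jog_arm", "arguments": {
  "rows": [
    {"az":7.3},
    {},
    {},
    {},
    {},
    {},
    {},
    {}
  ]
}}

```text
invalid input
```

```bash
python3 - <<'E'
from h import *
from station import bot
o=bot.get_obs(); print(o['t'],o['eef_pos'],o['q'].round(3)if hasattr(o['q'],'round') else o['q'])
print(R.from_quat(np.roll(o['tool_rot'],-1)).as_matrix().round(4))
c=bot.read_camera('wrist'); cv2.imwrite('pics/w1.png',c['pixels'][:,:,::-1])
print('knob guess px',proj(c,[.6487,-.0996,.119]),'tcp',proj(c,[*o['eef_pos'][:2],.119]))
np.save('w1.npy',c,allow_pickle=True)
E
```

```text
0.15 [ 0.27860626 -0.61432616  0.23056516] [ 1.037  0.478  0.022  1.556 -0.012  1.109 -0.083]
[[ 9.107e-01  4.130e-01 -6.000e-04]
 [ 4.130e-01 -9.107e-01  1.200e-03]
 [-1.000e-04 -1.400e-03 -1.000e+00]]
knob guess px [np.float64(-537.9530953518563), np.float64(-1160.9566679144593)] tcp [np.float64(277.935938380955), np.float64(206.9567772897452)]
```

View pics/w1.png

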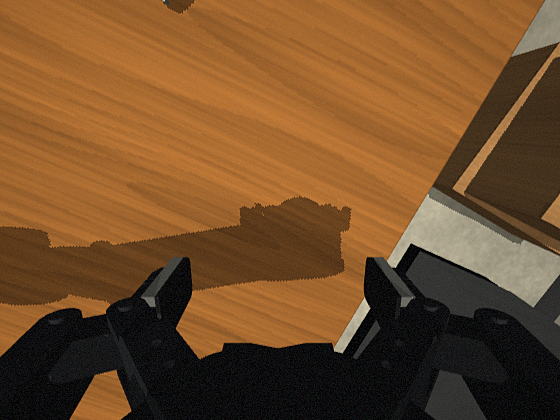

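The wrist view shows only the bench and the fingers because the moves were refused. I'll retry with every field filled in.

{"name": "jog_arm", "arguments": {
  "rows": [
    {"fingers":85,"x":34,"y":-20,"z":0,"ax":0,"ay":0,"az":0},
    {"fingers":85,"x":34,"y":-20,"z":0,"ax":0,"ay":0,"az":0},
    {"fingers":85,"x":34,"y":-20,"z":0,"ax":0,"ay":0,"az":0},
    {"fingers":85,"x":34,"y":-20,"z":0,"ax":0,"ay":0,"az":0},
    {"fingers":85,"x":34,"y":-20,"z":0,"ax":0,"ay":0,"az":0},
    {"fingers":85,"x":34,"y":-20,"z":0,"ax":0,"ay":0,"az":0},
    {"fingers":85,"x":34,"y":-20,"z":0,"ax":0,"ay":0,"az":0},
    {"fingers":85,"x":34,"y":-20,"z":0,"ax":0,"ay":0,"az":0}
  ],
  "force": 100
}}

```text
t: 1.0
eef_pos: [0.4611, -0.3553, 0.2313]
tool_rot: [0.0, 0.977, 0.211, -0.0]
contact_force: [0.0, -0.1, 0.4]
gripper_width: 0.995
grasp_force: 0.0
```

{"name": "jog_arm", "arguments": {
  "rows": [
    {"fingers":85,"x":34,"y":-20,"z":0,"ax":0,"ay":0,"az":0},
    {"fingers":85,"x":34,"y":-20,"z":0,"ax":0,"ay":0,"az":0},
    {"fingers":85,"x":34,"y":-20,"z":0,"ax":0,"ay":0,"az":0},
    {"fingers":85,"x":34,"y":-20,"z":0,"ax":0,"ay":0,"az":0},
    {"fingers":85,"x":34,"y":-20,"z":0,"ax":0,"ay":0,"az":0},
    {"fingers":85,"x":34,"y":-20,"z":0,"ax":0,"ay":0,"az":0},
    {"fingers":85,"x":34,"y":-20,"z":0,"ax":0,"ay":0,"az":7.3},
    {"fingers":85,"x":38,"y":-6,"z":0,"ax":0,"ay":0,"az":7.3}
  ]
}}

```text
t: 1.8
eef_pos: [0.654, -0.1103, 0.2314]
tool_rot: [-0.001, 0.996, 0.084, -0.0]
contact_force: [0.4, -0.0, 0.6]
gripper_width: 0.992
grasp_force: 0.0
```

```bash
python3 - <<'E'
from h import *
from station import bot
o=bot.get_obs(); print(o['t'],o['eef_pos'],o['q'])
c=bot.read_camera('wrist'); o=bot.get_obs(); cv2.imwrite('pics/w2.png',c['pixels'][:,:,::-1])
print(o['eef_pos'],R.from_quat(np.roll(o['tool_rot'],-1)).as_matrix().round(4))
print('knob guess px',proj(c,[.6487,-.0996,.119]),'tcp',proj(c,[*o['eef_pos'][:2],.119]))
np.save('w2.npy',c,allow_pickle=True)
E
```

```text
1.8 [ 0.65402315 -0.11031677  0.23140395] [ 0.16878145  0.46301741 -0.13300593  1.57639476  0.0646945   1.10747047
 -1.38128549]
[ 0.65960411 -0.10621685  0.2310822 ] [[ 0.9861  0.1658  0.0038]
 [ 0.1658 -0.9861  0.0039]
 [ 0.0043 -0.0032 -1.    ]]
knob guess px [np.float64(265.2111588434421), np.float64(210.27672896681136)] tcp [np.float64(274.3839273216351), np.float64(199.9437376813691)]
```

View pics/w2.png

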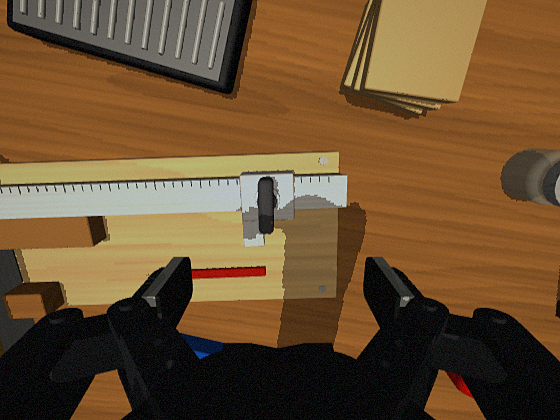

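The wrist view shows the knob bar at px (265,178)–(267,234), lined up with the image's vertical. That agrees with my estimate to about 2 mm.

```bash
python3 - <<'E'
from h import *
from station import bot
c=np.load('w2.npy',allow_pickle=True).item()
im=c['pixels'][165:250,225:310].mean(2); print('dark', [ (225+np.argwhere(im<70)[:,::-1].mean(0)[0], 165+np.argwhere(im<70)[:,0].mean())])
m=(im<90).astype('uint8'); n,l,s,ce=cv2.connectedComponentsWithStats(m); i=1+s[1:,4].argmax(); print(s[i],ce[i], cv2.minAreaRect(np.argwhere(l==i)[:,::-1].astype('float32')))
w=ray(c,265.7,205,.119);o=bot.get_obs();M=R.from_quat(np.roll(o['tool_rot'],-1)).as_matrix()
for k in(w,np.array([.6487,-.0996,.119])): print(k,'tool delta mm',(M.T@(k-[0,0,.02]-o['eef_pos'])*1000).round(1))
E
```

```text
dark [(np.float64(266.45240339302546), np.float64(200.1621112158341))]
[ 32  11  21  59 918] [40.95424837 39.63943355] ((41.46896743774414, 40.027587890625), (19.613157272338867, 58.25224685668945), 3.3664603233337402)
[ 0.65366238 -0.09926447  0.119     ] tool delta mm [ -5.3  -7.4 132.1]
[ 0.6487 -0.0996  0.119 ] tool delta mm [-10.2  -7.9 132.1]
```

{"name": "jog_arm", "arguments": {
  "rows": [
    {"fingers":85,"x":-4,"y":-4,"z":30,"ax":0,"ay":0,"az":0},
    {"fingers":85,"x":-4,"y":-3.6,"z":30,"ax":0,"ay":0,"az":0},
    {"fingers":85,"x":0,"y":0,"z":30,"ax":0,"ay":0,"az":0},
    {"fingers":85,"x":0,"y":0,"z":20,"ax":0,"ay":0,"az":0},
    {"fingers":50,"x":0,"y":0,"z":15,"ax":0,"ay":0,"az":0},
    {"fingers":40,"x":0,"y":0,"z":7,"ax":0,"ay":0,"az":0},
    {"fingers":40,"x":0,"y":0,"z":0,"ax":0,"ay":0,"az":0},
    {"fingers":40,"x":0,"y":0,"z":0,"ax":0,"ay":0,"az":0}
  ],
  "force": 40
}}

```text
t: 2.65
eef_pos: [0.6455, -0.108, 0.1003]
tool_rot: [0.0, 0.996, 0.085, 0.001]
contact_force: [-0.4, -0.1, -0.5]
gripper_width: 0.47
grasp_force: 0.0
```

```bash
python3 - <<'E'
from h import *
from station import bot
c=bot.read_camera('wrist'); o=bot.get_obs(); cv2.imwrite('pics/w3.png',c['pixels'][:,:,::-1])
print(o['eef_pos'],o['contact_force'],R.from_quat(np.roll(o['tool_rot'],-1)).as_matrix().round(4))
print('tcp',proj(c,[*o['eef_pos'][:2],.119]));np.save('w3.npy',c,allow_pickle=True)
E
```

```text
[ 0.64564246 -0.10796178  0.10053425] [-0.02726604 -0.351998   -0.22955904] [[ 9.854e-01  1.701e-01  2.000e-03]
 [ 1.701e-01 -9.854e-01 -2.000e-04]
 [ 2.000e-03  5.000e-04 -1.000e+00]]
tcp [np.float64(277.9025879051964), np.float64(279.1000868857415)]
```

View pics/w3.png

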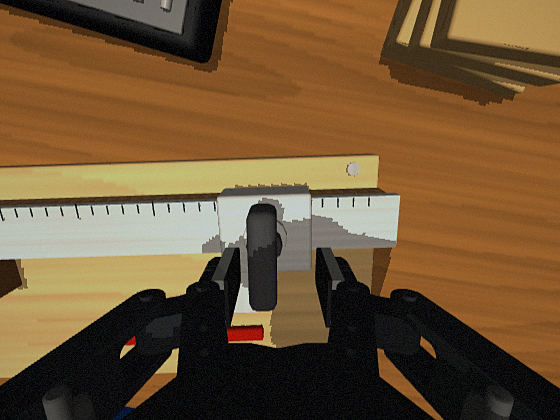

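The wrist view shows the bar 16 px left of the midpoint between the fingers (262 against 278), with the collar centred near row 238. The last picture was taken before the arm had settled, so I'll work out the fix from this one.

```bash
python3 - <<'E'
from h import *
from station import bot
c=np.load('w3.npy',allow_pickle=True).item()
o=bot.get_obs();M=R.from_quat(np.roll(o['tool_rot'],-1)).as_matrix(); print(o['eef_pos'])
for n,u,v,z in[('far top end',262,207,.119),('near bottom end',264,309,.097),('collar?',265,238,.08),('collar2',265,238,.095),('saddle far L',221,188,.078),('saddle far R',308,186,.078),('saddle nearR',311,270,.078)]:
    w=ray(c,u,v,z);print(n,w.round(4),(M.T@(w-o['eef_pos'])*1000).round(1))
for x in (.648,.651,.654):
  k=np.array([x,-.0995,0]);a=np.array([np.cos(.18),np.sin(.18),0])*.026
  print(x,[np.round(proj(c,p),0) for p in(k+a+[0,0,.119],k-a+[0,0,.119],k-a+[0,0,.097],k+[0,0,.08])])
E
```

```text
[ 0.64564246 -0.10796178  0.10053425]
far top end [ 0.6791 -0.0952  0.119 ] [ 35.2  -6.9 -18.4]
near bottom end [ 0.6135 -0.1055  0.097 ] [-31.2  -7.9   3.5]
collar? [ 0.6498 -0.0995  0.08  ] [ 5.5 -7.6 20.5]
collar2 [ 0.6556 -0.0992  0.095 ] [11.3 -6.9  5.6]
saddle far L [ 0.675  -0.0699  0.078 ] [ 35.3 -32.5  22.6]
saddle far R [ 0.6845 -0.1188  0.078 ] [36.4 17.3 22.6]
saddle nearR [ 0.6329 -0.1311  0.078 ] [-16.5  20.6  22.5]
0.648 [array([259., 219.]), array([262., 320.]), array([264., 295.]), array([264., 241.])]
0.651 [array([260., 212.]), array([263., 315.]), array([265., 290.]), array([265., 236.])]
0.654 [array([261., 206.]), array([264., 309.]), array([266., 286.]), array([266., 231.])]
```

{"name": "jog_arm", "arguments": {
  "rows": [
    {"fingers":40,"x":4,"y":-3.7,"z":0.5,"ax":0,"ay":0,"az":0.5},
    {"fingers":40,"x":4,"y":-3.7,"z":0.5,"ax":0,"ay":0,"az":0},
    {"fingers":40,"x":0,"y":0,"z":0,"ax":0,"ay":0,"az":0},
    {"fingers":5,"x":0,"y":0,"z":0,"ax":0,"ay":0,"az":0},
    {"fingers":5,"x":0,"y":0,"z":0,"ax":0,"ay":0,"az":0},
    {"fingers":5,"x":0,"y":0,"z":0,"ax":0,"ay":0,"az":0},
    {"fingers":5,"x":0,"y":0,"z":0,"ax":0,"ay":0,"az":0},
    {"fingers":5,"x":0,"y":0,"z":0,"ax":0,"ay":0,"az":0}
  ],
  "force": 80
}}

```text
t: 3.5
eef_pos: [0.6515, -0.0994, 0.0986]
tool_rot: [0.0, 0.997, 0.081, 0.0]
contact_force: [-1.4, 0.7, 4.2]
gripper_width: 0.141
grasp_force: 80.6
```

{"name": "jog_arm", "arguments": {
  "rows": [
    {"fingers":5,"x":0,"y":0,"z":0,"ax":0,"ay":0,"az":-5},
    {"fingers":5,"x":0,"y":0,"z":0,"ax":0,"ay":0,"az":-5},
    {"fingers":5,"x":0,"y":0,"z":0,"ax":0,"ay":0,"az":-5},
    {"fingers":5,"x":0,"y":0,"z":0,"ax":0,"ay":0,"az":-5},
    {"fingers":5,"x":0,"y":0,"z":0,"ax":0,"ay":0,"az":-5},
    {"fingers":5,"x":0,"y":0,"z":0,"ax":0,"ay":0,"az":-5},
    {"fingers":5,"x":0,"y":0,"z":0,"ax":0,"ay":0,"az":-5},
    {"fingers":5,"x":0,"y":0,"z":0,"ax":0,"ay":0,"az":-5}
  ]
}}

```text
t: 4.3
eef_pos: [0.6513, -0.0991, 0.0987]
tool_rot: [-0.0, 0.908, 0.418, 0.0]
contact_force: [-1.7, 0.8, 5.1]
gripper_width: 0.146
grasp_force: 80.7
```

```bash
cat > st.py <<'E'
from h import *
from station import bot
o=bot.get_obs();M=R.from_quat(np.roll(o['tool_rot'],-1)).as_matrix()
print(o['t'],o['eef_pos'].round(4),'az toolx',np.degrees(np.arctan2(M[1,0],M[0,0])).round(1),'tilt',M[2].round(3),'F',o['contact_force'].round(1),'T',np.round(o['torque'],3),o['gripper_width'].round(3),o['grasp_force'],'q7',o['q'][6].round(2))
E
python3 st.py
```

```text
Traceback (most recent call last):
  File "st.py", line 4, in <module>
    print(o['t'],o['eef_pos'].round(4),'az toolx',np.degrees(np.arctan2(M[1,0],M[0,0])).round(1),'tilt',M[2].round(3),'F',o['contact_force'].round(1),'T',np.round(o['torque'],3),o['gripper_width'].round(3),o['grasp_force'],'q7',o['q'][6].round(2))
                                                                                                                                                                                  ^^^^^^^^^^^^^^^^^^^^^^^^
AttributeError: 'float' object has no attribute 'round'
```

Forces are small, so the centring is good. I'll keep turning.

{"name": "jog_arm", "arguments": {
  "rows": [
    {"fingers":5,"x":0,"y":0,"z":0,"ax":0,"ay":0,"az":-6},
    {"fingers":5,"x":0,"y":0,"z":0,"ax":0,"ay":0,"az":-6},
    {"fingers":5,"x":0,"y":0,"z":0,"ax":0,"ay":0,"az":-6},
    {"fingers":5,"x":0,"y":0,"z":0,"ax":0,"ay":0,"az":-6},
    {"fingers":5,"x":0,"y":0,"z":0,"ax":0,"ay":0,"az":-6},
    {"fingers":5,"x":0,"y":0,"z":0,"ax":0,"ay":0,"az":-6},
    {"fingers":5,"x":0,"y":0,"z":0,"ax":0,"ay":0,"az":-6},
    {"fingers":5,"x":0,"y":0,"z":0,"ax":0,"ay":0,"az":-6}
  ]
}}

```text
t: 5.1
eef_pos: [0.651, -0.099, 0.0988]
tool_rot: [-0.0, 0.659, 0.752, -0.0]
contact_force: [-3.6, 0.5, 6.1]
gripper_width: 0.145
grasp_force: 81.0
```

```bash
sed -i "s/o\['gripper_width'\].round(3)/o['gripper_width']/" st.py; python3 st.py
```

```text
5.1 [ 0.651  -0.099   0.0988] az toolx 97.5 tilt [ 0.    -0.001 -1.   ] F [-3.6  0.5  6.1] T [ 0.237  0.786 -0.084] 0.14532782261571667 80.99093198776245 q7 -0.1
```

{"name": "jog_arm", "arguments": {
  "rows": [
    {"fingers":5,"x":0,"y":0,"z":0,"ax":0,"ay":0,"az":-6},
    {"fingers":5,"x":0,"y":0,"z":0,"ax":0,"ay":0,"az":-6},
    {"fingers":5,"x":0,"y":0,"z":0,"ax":0,"ay":0,"az":-6},
    {"fingers":5,"x":0,"y":0,"z":0,"ax":0,"ay":0,"az":-6},
    {"fingers":5,"x":0,"y":0,"z":0,"ax":0,"ay":0,"az":-6},
    {"fingers":5,"x":0,"y":0,"z":0,"ax":0,"ay":0,"az":-6},
    {"fingers":5,"x":0,"y":0,"z":0,"ax":0,"ay":0,"az":-6},
    {"fingers":5,"x":0,"y":0,"z":0,"ax":0,"ay":0,"az":-6}
  ]
}}

```text
t: 5.9
eef_pos: [0.6508, -0.0991, 0.0991]
tool_rot: [-0.001, 0.296, 0.955, -0.0]
contact_force: [-5.4, 0.1, 10.1]
gripper_width: 0.144
grasp_force: 81.5
```

```bash
python3 st.py
```

```text
5.9 [ 0.6508 -0.0991  0.0991] az toolx 145.5 tilt [ 0.001 -0.001 -1.   ] F [-5.4  0.1 10.1] T [ 0.063  1.254 -0.03 ] 0.14382641178588546 81.53611779212952 q7 0.63
```

The screw is free: 136° turned and almost no torque. Next I slide along the fence; in tool axes that direction is (0.722, 0.692). About 193 mm is needed, so I'll do 168 first.

{"name": "jog_arm", "arguments": {
  "rows": [
    {"fingers":5,"x":0,"y":0,"z":-0.4,"ax":0,"ay":0,"az":0},
    {"fingers":5,"x":7.2,"y":6.9,"z":0,"ax":0,"ay":0,"az":0},
    {"fingers":5,"x":14.4,"y":13.8,"z":0,"ax":0,"ay":0,"az":0},
    {"fingers":5,"x":18,"y":17.3,"z":0,"ax":0,"ay":0,"az":0},
    {"fingers":5,"x":18,"y":17.3,"z":0,"ax":0,"ay":0,"az":0},
    {"fingers":5,"x":18,"y":17.3,"z":0,"ax":0,"ay":0,"az":0},
    {"fingers":5,"x":14.4,"y":13.8,"z":0,"ax":0,"ay":0,"az":0},
    {"fingers":5,"x":7.2,"y":6.9,"z":0,"ax":0,"ay":0,"az":0}
  ]
}}

```text
t: 6.7
eef_pos: [0.6233, 0.0336, 0.0991]
tool_rot: [-0.001, 0.298, 0.955, -0.001]
contact_force: [-4.1, -3.5, 9.7]
gripper_width: 0.145
grasp_force: 81.4
```

```bash
cat >> st.py <<'E'
t=.2044; e=o['eef_pos'][:2]-[.54648,.09565]; C=lambda v:np.array([np.cos(t)*v[0]+np.sin(t)*v[1],-np.sin(t)*v[0]+np.cos(t)*v[1]])
print('jig xy',C(e).round(4),'F jig',C(o['contact_force'][:2]).round(2))
E
python3 st.py
```

```text
6.7 [0.6233 0.0336 0.0991] az toolx 145.3 tilt [ 0.001 -0.002 -1.   ] F [-4.1 -3.5  9.7] T [-0.881  1.054 -0.029] 0.1447017441532504 81.35318398475647 q7 0.4
jig xy [ 0.0626 -0.0764] F jig [-4.69 -2.61]
```

{"name": "jog_arm", "arguments": {
  "rows": [
    {"fingers":5,"x":4.3,"y":4.2,"z":0,"ax":0,"ay":0,"az":0},
    {"fingers":5,"x":4.3,"y":4.2,"z":0,"ax":0,"ay":0,"az":0},
    {"fingers":5,"x":4.3,"y":4.2,"z":0,"ax":0,"ay":0,"az":0},
    {"fingers":5,"x":4.3,"y":4.2,"z":0,"ax":0,"ay":0,"az":0},
    {"fingers":5,"x":4.3,"y":4.2,"z":0,"ax":0,"ay":0,"az":0},
    {"fingers":5,"x":4.3,"y":4.2,"z":0,"ax":0,"ay":0,"az":0},
    {"fingers":5,"x":2.2,"y":2.1,"z":0,"ax":0,"ay":0,"az":0},
    {"fingers":5,"x":1.5,"y":1.4,"z":0,"ax":0,"ay":0,"az":0}
  ]
}}

```text
t: 7.5
eef_pos: [0.6154, 0.0721, 0.0991]
tool_rot: [-0.001, 0.299, 0.954, -0.002]
contact_force: [-6.3, -4.0, 12.0]
gripper_width: 0.146
grasp_force: 81.5
```

```bash
python3 st.py
```

```text
7.5 [0.6154 0.0721 0.0991] az toolx 145.2 tilt [ 0.001 -0.004 -1.   ] F [-6.3 -4.  12. ] T [-0.874  1.509 -0.056] 0.14614438595392623 81.50944948196411 q7 0.33
jig xy [ 0.0627 -0.037 ] F jig [-7.02 -2.59]
```

{"name": "jog_arm", "arguments": {
  "rows": [
    {"fingers":5,"x":1.5,"y":1.1,"z":0,"ax":0,"ay":0,"az":0},
    {"fingers":5,"x":1.5,"y":1.1,"z":0,"ax":0,"ay":0,"az":0},
    {"fingers":5,"x":1.2,"y":1,"z":0,"ax":0,"ay":0,"az":0},
    {"fingers":5,"x":1.1,"y":1,"z":0,"ax":0,"ay":0,"az":0},
    {"fingers":5,"x":1.1,"y":1,"z":0,"ax":0,"ay":0,"az":0},
    {"fingers":5,"x":1.1,"y":1,"z":0,"ax":0,"ay":0,"az":0},
    {"fingers":5,"x":1.1,"y":1,"z":0,"ax":0,"ay":0,"az":0},
    {"fingers":5,"x":1.1,"y":1,"z":0,"ax":0,"ay":0,"az":0}
  ]
}}

```text
t: 8.3
eef_pos: [0.6128, 0.0841, 0.0992]
tool_rot: [-0.0, 0.299, 0.954, -0.001]
contact_force: [-4.4, -3.4, 9.4]
gripper_width: 0.147
grasp_force: 81.4
```

```bash
python3 st.py
```

```text
8.3 [0.6128 0.0841 0.0992] az toolx 145.2 tilt [-0.    -0.003 -1.   ] F [-4.4 -3.4  9.4] T [-0.831  1.009  0.012] 0.1468486830607414 81.4354956150055 q7 0.31
jig xy [ 0.0626 -0.0248] F jig [-4.95 -2.4 ]
```

{"name": "jog_arm", "arguments": {
  "rows": [
    {"fingers":5,"x":0.36,"y":0.35,"z":0,"ax":0,"ay":0,"az":0},
    {"fingers":5,"x":0.36,"y":0.35,"z":0,"ax":0,"ay":0,"az":0},
    {"fingers":5,"x":0.36,"y":0.35,"z":0,"ax":0,"ay":0,"az":0},
    {"fingers":5,"x":0.36,"y":0.35,"z":0,"ax":0,"ay":0,"az":0},
    {"fingers":5,"x":0.36,"y":0.35,"z":0,"ax":0,"ay":0,"az":0},
    {"fingers":5,"x":0.36,"y":0.35,"z":0,"ax":0,"ay":0,"az":0},
    {"fingers":5,"x":0.36,"y":0.35,"z":0,"ax":0,"ay":0,"az":0},
    {"fingers":5,"x":0.36,"y":0.35,"z":0,"ax":0,"ay":0,"az":0}
  ]
}}

```text
t: 9.1
eef_pos: [0.6121, 0.0878, 0.0991]
tool_rot: [-0.0, 0.299, 0.954, -0.001]
contact_force: [-4.0, -2.4, 9.9]
gripper_width: 0.145
grasp_force: 81.4
```

```bash
python3 st.py
```

```text
9.1 [0.6121 0.0878 0.0991] az toolx 145.2 tilt [-0.    -0.003 -1.   ] F [-4.  -2.4  9.9] T [-0.81   1.036  0.025] 0.14451408314978242 81.44376397132874 q7 0.31
jig xy [ 0.0626 -0.021 ] F jig [-4.45 -1.58]
```

{"name": "jog_arm", "arguments": {
  "rows": [
    {"fingers":5,"x":0.2,"y":0.2,"z":0,"ax":0,"ay":0,"az":0},
    {"fingers":5,"x":0.2,"y":0.2,"z":0,"ax":0,"ay":0,"az":0},
    {"fingers":5,"x":0.2,"y":0.2,"z":0,"ax":0,"ay":0,"az":0},
    {"fingers":5,"x":0.2,"y":0.2,"z":0,"ax":0,"ay":0,"az":0},
    {"fingers":5,"x":0.2,"y":0.2,"z":0,"ax":0,"ay":0,"az":0},
    {"fingers":5,"x":0.2,"y":0.2,"z":0,"ax":0,"ay":0,"az":0},
    {"fingers":5,"x":0,"y":0,"z":0,"ax":0,"ay":0,"az":0},
    {"fingers":5,"x":0,"y":0,"z":0,"ax":0,"ay":0,"az":0}
  ]
}}

```text
t: 9.9
eef_pos: [0.6117, 0.0896, 0.0992]
tool_rot: [-0.0, 0.299, 0.954, -0.001]
contact_force: [-5.9, -3.9, 9.0]
gripper_width: 0.145
grasp_force: 81.4
```

```bash
python3 st.py
```

```text
9.9 [0.6117 0.0896 0.0992] az toolx 145.2 tilt [-0.    -0.003 -1.   ] F [-5.9 -3.9  9. ] T [-0.798  1.084  0.051] 0.14523105816943285 81.44384622573853 q7 0.3
jig xy [ 0.0626 -0.0192] F jig [-6.56 -2.67]
```

```bash
python3 - <<'E'
from h import *
from station import bot
a=bot.read_camera('top')['pixels'][:,:,::-1][135:195,150:270]; b=bot.read_camera('scene')['pixels'][:,:,::-1][250:350,290:450]
cv2.imwrite('pics/c4.png',np.vstack([cv2.resize(a,(600,300),interpolation=2),cv2.resize(b,(600,300),interpolation=2)]))
E
```

```text
(no output)
```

View pics/c4.png

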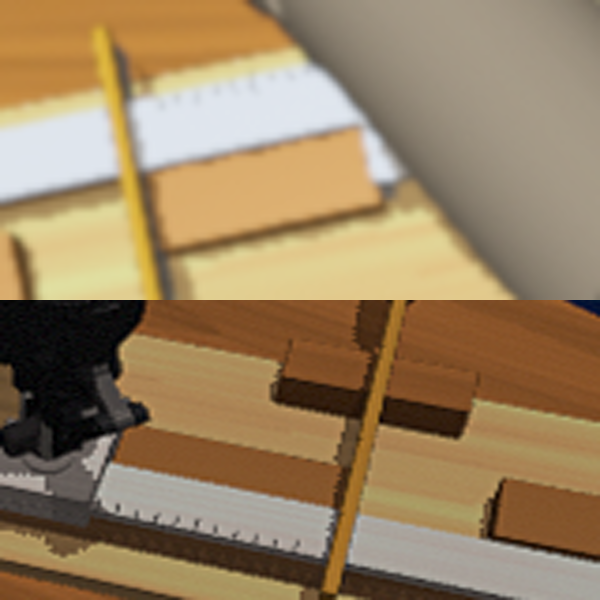

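{"name": "jog_arm", "arguments": {
  "rows": [
    {"fingers":5,"x":0.15,"y":0.15,"z":0,"ax":0,"ay":0,"az":0},
    {"fingers":5,"x":0.15,"y":0.15,"z":0,"ax":0,"ay":0,"az":0},
    {"fingers":5,"x":0.15,"y":0.15,"z":0,"ax":0,"ay":0,"az":0},
    {"fingers":5,"x":0.15,"y":0.15,"z":0,"ax":0,"ay":0,"az":0},
    {"fingers":5,"x":0,"y":0,"z":0,"ax":0,"ay":0,"az":0},
    {"fingers":5,"x":0,"y":0,"z":0,"ax":0,"ay":0,"az":0},
    {"fingers":5,"x":0,"y":0,"z":0,"ax":0,"ay":0,"az":0},
    {"fingers":5,"x":0,"y":0,"z":0,"ax":0,"ay":0,"az":0}
  ]
}}

```text
t: 10.8
eef_pos: [0.6115, 0.0903, 0.0991]
tool_rot: [-0.0, 0.299, 0.954, -0.001]
contact_force: [-5.3, -4.3, 9.8]
gripper_width: 0.144
grasp_force: 81.4
```

```bash
python3 st.py
```

```text
10.8 [0.6115 0.0903 0.0991] az toolx 145.2 tilt [-0.    -0.003 -1.   ] F [-5.3 -4.3  9.8] T [-0.751  1.137 -0.005] 0.1435479816401083 81.44691109657288 q7 0.3
jig xy [ 0.0626 -0.0184] F jig [-6.1  -3.17]
```

The paddle touches the sample's right end at (365,130)–(380,205). At the left end, near (152,175), only a dark sliver shows, so I'll put a number on it.

```bash
python3 - <<'E'
from h import *
from station import bot
c=bot.read_camera('top');t=.2044
def J(u,v,z):
    w=ray(c,150+u/5,135+v/5,z)[:2]-[.54648,.09565]; return np.round([np.cos(t)*w[0]+np.sin(t)*w[1],-np.sin(t)*w[0]+np.cos(t)*w[1]],4)
for n,p in dict(TL=(153,172),BL=(168,248),TR=(362,130),BR=(380,204)).items(): print(n,J(*p,.048))
E
```

```text
TL [0.0422 0.1232]
BL [0.0005 0.1232]
TR [0.0408 0.01  ]
BR [-0.0003  0.0086]
```

{"name": "jog_arm", "arguments": {
  "rows": [
    {"fingers":5,"x":0.15,"y":0.15,"z":0,"ax":0,"ay":0,"az":0},
    {"fingers":5,"x":0.15,"y":0.15,"z":0,"ax":0,"ay":0,"az":0},
    {"fingers":5,"x":0.15,"y":0.15,"z":0,"ax":0,"ay":0,"az":0},
    {"fingers":5,"x":0.15,"y":0.15,"z":0,"ax":0,"ay":0,"az":0},
    {"fingers":5,"x":0,"y":0,"z":0,"ax":0,"ay":0,"az":0},
    {"fingers":5,"x":0,"y":0,"z":0,"ax":0,"ay":0,"az":0},
    {"fingers":5,"x":0,"y":0,"z":0,"ax":0,"ay":0,"az":0},
    {"fingers":5,"x":0,"y":0,"z":0,"ax":0,"ay":0,"az":0}
  ]
}}

```text
t: 11.65
eef_pos: [0.6114, 0.0912, 0.0991]
tool_rot: [-0.0, 0.299, 0.954, -0.001]
contact_force: [-5.5, -3.9, 9.0]
gripper_width: 0.146
grasp_force: 81.5
```

```bash
python3 st.py
```

```text
11.65 [0.6114 0.0912 0.0991] az toolx 145.2 tilt [-0.    -0.003 -1.   ] F [-5.5 -3.9  9. ] T [-0.864  1.126 -0.019] 0.14566511547746164 81.45197868347168 q7 0.3
jig xy [ 0.0626 -0.0175] F jig [-6.17 -2.74]
```

{"name": "jog_arm", "arguments": {
  "rows": [
    {"fingers":5,"x":0.15,"y":0.15,"z":0,"ax":0,"ay":0,"az":0},
    {"fingers":5,"x":0.15,"y":0.15,"z":0,"ax":0,"ay":0,"az":0},
    {"fingers":5,"x":0.15,"y":0.15,"z":0,"ax":0,"ay":0,"az":0},
    {"fingers":5,"x":0.15,"y":0.15,"z":0,"ax":0,"ay":0,"az":0},
    {"fingers":5,"x":0,"y":0,"z":0,"ax":0,"ay":0,"az":0},
    {"fingers":5,"x":0,"y":0,"z":0,"ax":0,"ay":0,"az":0},
    {"fingers":5,"x":0,"y":0,"z":0,"ax":0,"ay":0,"az":0},
    {"fingers":5,"x":0,"y":0,"z":0,"ax":0,"ay":0,"az":0}
  ]
}}

```text
t: 12.45
eef_pos: [0.6114, 0.0913, 0.0992]
tool_rot: [-0.0, 0.299, 0.954, -0.002]
contact_force: [-4.8, -5.0, 10.4]
gripper_width: 0.146
grasp_force: 81.5
```

```bash
python3 st.py
```

```text
12.45 [0.6114 0.0913 0.0992] az toolx 145.2 tilt [-0.001 -0.004 -1.   ] F [-4.8 -5.  10.4] T [-1.136  1.149  0.097] 0.14603888811417104 81.48436903953552 q7 0.3
jig xy [ 0.0627 -0.0174] F jig [-5.69 -3.96]
```

{"name": "jog_arm", "arguments": {
  "rows": [
    {"fingers":5,"x":0.15,"y":0.15,"z":0,"ax":0,"ay":0,"az":0},
    {"fingers":5,"x":0.15,"y":0.15,"z":0,"ax":0,"ay":0,"az":0},
    {"fingers":5,"x":0.15,"y":0.15,"z":0,"ax":0,"ay":0,"az":0},
    {"fingers":5,"x":0.15,"y":0.15,"z":0,"ax":0,"ay":0,"az":0},
    {"fingers":5,"x":0,"y":0,"z":0,"ax":0,"ay":0,"az":0},
    {"fingers":5,"x":0,"y":0,"z":0,"ax":0,"ay":0,"az":0},
    {"fingers":5,"x":0,"y":0,"z":0,"ax":0,"ay":0,"az":0},
    {"fingers":5,"x":0,"y":0,"z":0,"ax":0,"ay":0,"az":0}
  ]
}}

```text
t: 13.25
eef_pos: [0.6114, 0.0913, 0.0991]
tool_rot: [-0.0, 0.299, 0.954, -0.002]
contact_force: [-3.5, -6.3, 10.4]
gripper_width: 0.142
grasp_force: 81.5
```

```bash
python3 st.py
```

```text
13.25 [0.6114 0.0913 0.0991] az toolx 145.2 tilt [-0.001 -0.005 -1.   ] F [-3.5 -6.3 10.4] T [-1.43   1.023  0.02 ] 0.1415370265367978 81.54854536056519 q7 0.3
jig xy [ 0.0627 -0.0174] F jig [-4.69 -5.41]
```

There is firm contact, with the position solid and about 3 N pushing on the sample. Now I tighten clockwise.

{"name": "jog_arm", "arguments": {
  "rows": [
    {"fingers":5,"x":0,"y":0,"z":0,"ax":0,"ay":0,"az":6},
    {"fingers":5,"x":0,"y":0,"z":0,"ax":0,"ay":0,"az":6},
    {"fingers":5,"x":0,"y":0,"z":0,"ax":0,"ay":0,"az":6},
    {"fingers":5,"x":0,"y":0,"z":0,"ax":0,"ay":0,"az":6},
    {"fingers":5,"x":0,"y":0,"z":0,"ax":0,"ay":0,"az":6},
    {"fingers":5,"x":0,"y":0,"z":0,"ax":0,"ay":0,"az":6},
    {"fingers":5,"x":0,"y":0,"z":0,"ax":0,"ay":0,"az":6},
    {"fingers":5,"x":0,"y":0,"z":0,"ax":0,"ay":0,"az":6}
  ]
}}

```text
t: 14.05
eef_pos: [0.6116, 0.0915, 0.0988]
tool_rot: [0.001, 0.663, 0.748, -0.002]
contact_force: [-3.1, -6.1, 5.9]
gripper_width: 0.144
grasp_force: 81.0
```

```bash
python3 st.py
```

```text
14.05 [0.6116 0.0915 0.0988] az toolx 96.9 tilt [-0.003 -0.001 -1.   ] F [-3.1 -6.1  5.9] T [-1.159  0.492  0.105] 0.14359253280614806 80.97640872001648 q7 -0.43
jig xy [ 0.0629 -0.0173] F jig [-4.24 -5.35]
```

{"name": "jog_arm", "arguments": {
  "rows": [
    {"fingers":5,"x":0,"y":0,"z":0,"ax":0,"ay":0,"az":6},
    {"fingers":5,"x":0,"y":0,"z":0,"ax":0,"ay":0,"az":6},
    {"fingers":5,"x":0,"y":0,"z":0,"ax":0,"ay":0,"az":6},
    {"fingers":5,"x":0,"y":0,"z":0,"ax":0,"ay":0,"az":6},
    {"fingers":5,"x":0,"y":0,"z":0,"ax":0,"ay":0,"az":6},
    {"fingers":5,"x":0,"y":0,"z":0,"ax":0,"ay":0,"az":6},
    {"fingers":5,"x":0,"y":0,"z":0,"ax":0,"ay":0,"az":6},
    {"fingers":5,"x":0,"y":0,"z":0,"ax":0,"ay":0,"az":6}
  ]
}}

```text
t: 14.85
eef_pos: [0.6119, 0.0914, 0.0987]
tool_rot: [0.002, 0.91, 0.414, -0.001]
contact_force: [-0.6, -5.3, 2.8]
gripper_width: 0.144
grasp_force: 80.7
```

```bash
python3 st.py
```

```text
14.85 [0.6119 0.0914 0.0987] az toolx 49.0 tilt [-0.003  0.002 -1.   ] F [-0.6 -5.3  2.8] T [-1.249  0.143  0.301] 0.1444910421642246 80.7049012184143 q7 -1.16
jig xy [ 0.0632 -0.0175] F jig [-1.68 -5.04]
```

{"name": "jog_arm", "arguments": {
  "rows": [
    {"fingers":5,"x":0,"y":0,"z":0,"ax":0,"ay":0,"az":5},
    {"fingers":5,"x":0,"y":0,"z":0,"ax":0,"ay":0,"az":5},
    {"fingers":5,"x":0,"y":0,"z":0,"ax":0,"ay":0,"az":5},
    {"fingers":5,"x":0,"y":0,"z":0,"ax":0,"ay":0,"az":5},
    {"fingers":5,"x":0,"y":0,"z":0,"ax":0,"ay":0,"az":5},
    {"fingers":5,"x":0,"y":0,"z":0,"ax":0,"ay":0,"az":4},
    {"fingers":5,"x":0,"y":0,"z":0,"ax":0,"ay":0,"az":0},
    {"fingers":5,"x":0,"y":0,"z":0,"ax":0,"ay":0,"az":0}
  ],
  "force": 100
}}

```text
t: 15.65
eef_pos: [0.612, 0.0912, 0.0987]
tool_rot: [0.002, 0.985, 0.175, -0.0]
contact_force: [-0.2, -5.7, 3.2]
gripper_width: 0.136
grasp_force: 98.5
```

```bash
python3 st.py
```

```text
15.65 [0.612  0.0912 0.0987] az toolx 20.2 tilt [-0.001  0.003 -1.   ] F [-0.2 -5.7  3.2] T [-1.31   0.008  0.076] 0.1361974553406929 98.47354888916016 q7 -1.59
jig xy [ 0.0632 -0.0177] F jig [-1.35 -5.57]
```

{"name": "jog_arm", "arguments": {
  "rows": [
    {"fingers":5,"x":0,"y":0,"z":0,"ax":0,"ay":0,"az":3},
    {"fingers":5,"x":0,"y":0,"z":0,"ax":0,"ay":0,"az":3},
    {"fingers":5,"x":0,"y":0,"z":0,"ax":0,"ay":0,"az":3},
    {"fingers":5,"x":0,"y":0,"z":0,"ax":0,"ay":0,"az":3},
    {"fingers":5,"x":0,"y":0,"z":0,"ax":0,"ay":0,"az":3},
    {"fingers":5,"x":0,"y":0,"z":0,"ax":0,"ay":0,"az":3},
    {"fingers":5,"x":0,"y":0,"z":0,"ax":0,"ay":0,"az":3},
    {"fingers":5,"x":0,"y":0,"z":0,"ax":0,"ay":0,"az":3}
  ]
}}

```text
t: 16.45
eef_pos: [0.612, 0.091, 0.0986]
tool_rot: [0.002, 0.999, -0.034, 0.0]
contact_force: [-0.2, -5.4, 2.4]
gripper_width: 0.143
grasp_force: 98.5
```

```bash
python3 st.py
```

```text
16.45 [0.612  0.091  0.0986] az toolx -3.9 tilt [ 0.     0.004 -1.   ] F [-0.2 -5.4  2.4] T [-1.431 -0.024  0.434] 0.1426000239059696 98.52530837059021 q7 -1.95
jig xy [ 0.0632 -0.0179] F jig [-1.3 -5.2]
```

{"name": "jog_arm", "arguments": {
  "rows": [
    {"fingers":5,"x":0,"y":0,"z":0,"ax":0,"ay":0,"az":2},
    {"fingers":5,"x":0,"y":0,"z":0,"ax":0,"ay":0,"az":2},
    {"fingers":5,"x":0,"y":0,"z":0,"ax":0,"ay":0,"az":2},
    {"fingers":5,"x":0,"y":0,"z":0,"ax":0,"ay":0,"az":2},
    {"fingers":5,"x":0,"y":0,"z":0,"ax":0,"ay":0,"az":2},
    {"fingers":5,"x":0,"y":0,"z":0,"ax":0,"ay":0,"az":2},
    {"fingers":5,"x":0,"y":0,"z":0,"ax":0,"ay":0,"az":2},
    {"fingers":5,"x":0,"y":0,"z":0,"ax":0,"ay":0,"az":2}
  ]
}}

```text
t: 17.25
eef_pos: [0.612, 0.091, 0.0986]
tool_rot: [0.002, 0.985, -0.171, 0.0]
contact_force: [0.3, -7.5, 2.4]
gripper_width: 0.142
grasp_force: 107.3
```

```bash
python3 st.py
```

```text
17.25 [0.612  0.091  0.0986] az toolx -19.6 tilt [ 0.002  0.004 -1.   ] F [ 0.3 -7.5  2.4] T [-1.591  0.005  1.95 ] 0.1417206386430871 107.30589953251183 q7 -2.18
jig xy [ 0.0632 -0.0179] F jig [-1.25 -7.41]
```

The torque has jumped to 1.95 N m, so the knob has come up hard. I'll release and retreat upward.

{"name": "jog_arm", "arguments": {
  "rows": [
    {"fingers":45,"x":0,"y":0,"z":0,"ax":0,"ay":0,"az":0},
    {"fingers":45,"x":0,"y":0,"z":0,"ax":0,"ay":0,"az":0},
    {"fingers":45,"x":0,"y":0,"z":0,"ax":0,"ay":0,"az":0},
    {"fingers":45,"x":0,"y":0,"z":0,"ax":0,"ay":0,"az":0},
    {"fingers":45,"x":0,"y":0,"z":-10,"ax":0,"ay":0,"az":0},
    {"fingers":45,"x":0,"y":0,"z":-25,"ax":0,"ay":0,"az":0},
    {"fingers":45,"x":0,"y":0,"z":-35,"ax":0,"ay":0,"az":0},
    {"fingers":45,"x":0,"y":0,"z":-35,"ax":0,"ay":0,"az":0}
  ]
}}

```text
t: 18.05
eef_pos: [0.6115, 0.0945, 0.2054]
tool_rot: [-0.0, 0.985, -0.171, -0.0]
contact_force: [0.8, 0.3, -0.3]
gripper_width: 0.525
grasp_force: 0.0
```

{"name": "jog_arm", "arguments": {
  "rows": [
    {"fingers":45,"x":0,"y":0,"z":-20,"ax":0,"ay":0,"az":0},
    {"fingers":45,"x":0,"y":0,"z":0,"ax":0,"ay":0,"az":0},
    {"fingers":45,"x":0,"y":0,"z":0,"ax":0,"ay":0,"az":0},
    {"fingers":45,"x":0,"y":0,"z":0,"ax":0,"ay":0,"az":0},
    {"fingers":45,"x":0,"y":0,"z":0,"ax":0,"ay":0,"az":0},
    {"fingers":45,"x":0,"y":0,"z":0,"ax":0,"ay":0,"az":0},
    {"fingers":45,"x":0,"y":0,"z":0,"ax":0,"ay":0,"az":0},
    {"fingers":45,"x":0,"y":0,"z":0,"ax":0,"ay":0,"az":0}
  ]
}}

```text
t: 18.85
eef_pos: [0.6116, 0.0944, 0.2234]
tool_rot: [0.0, 0.985, -0.171, -0.0]
contact_force: [1.2, 0.0, 0.2]
gripper_width: 0.529
grasp_force: 0.0
```

```bash
python3 st.py; python3 - <<'E'
from h import *
from station import bot
w=bot.read_camera('wrist')['pixels'][:,:,::-1]; b=bot.read_camera('scene')['pixels'][:,:,::-1][240:350,250:430]
cv2.imwrite('pics/c5.png',np.hstack([cv2.resize(w,(400,300)),cv2.resize(b,(400,300),interpolation=2)]))
E
```

```text
18.85 [0.6116 0.0944 0.2234] az toolx -19.7 tilt [-0.  0. -1.] F [1.2 0.  0.2] T [ 0.023 -0.032  0.03 ] 0.5285785434737698 0.0 q7 -2.18
jig xy [ 0.0635 -0.0145] F jig [ 1.16 -0.19]
```

View pics/c5.png

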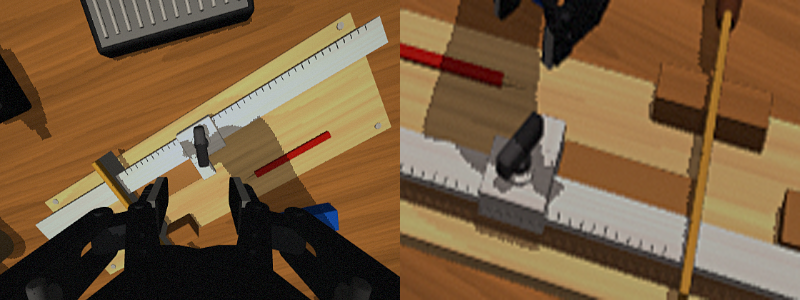

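The sample sits between the paddle and the blade along the fence, the knob (left panel ~(200,145)) is turned tight and the gripper is clear. I'm handing it in.

```bash
python3 -c "
from station import bot
print(bot.hand_in())"
```

```text
the job is handed in; nothing more can be done
None
```

I slid the stop until the sample met the blade with a light push (about 3 N), tightened the knob until it came up hard (1.95 N m), and handed the job in at about 19 s; the hand-in returned no verdict.

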